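# Cap the flux pots with their own lids, then switch off the fume extractor

### The job

Shut down the soldering corner of the stained-glass bench: put on each of the two open flux pots the lid that belongs to it, plug down and fully home, and only then press the fume extractor's button on the grey switch box fully down and let it spring back. One of the three lids fits neither pot: leave it and the other things on the bench where they lie, and do not tip the pots over.

Things in the scene. Friction and masses are not known exactly. Their poses are not given: they have to be found in the camera images.
- pot_round: round open flux pot of grey plastic, 78 mm across outside, 68 mm across inside, 50 mm tall, standing on the bench. Origin: centre of its underside; z up. Loose, about 0.4 kg.
- pot_square: square open flux pot of grey plastic, 76 mm a side outside, 64 mm a side inside, 50 mm tall, standing on the bench. Origin: centre of its underside; z up, x and y square to its sides. Loose, about 0.4 kg.
- lid_round: lid of the round pot, lying plug down: grey disc 82 mm across, 5 mm thick; under it a plug 60 mm across, 8 mm deep, that drops into the pot; on top a black round knob 24 mm across, 26 mm tall. Origin: centre of the plug's underside, z up; disc top at 13 mm, knob top at 39 mm. Fully home: origin 42 mm above the pot's origin, disc flat on the rim.
- lid_square: lid of the square pot, plug down: grey plate 80 mm square, 5 mm thick; under it a square plug 56 mm a side, 8 mm deep; on top a black bar handle 36 mm long (lid x), 14 mm thick (lid y), 26 mm tall. Origin: centre of the plug's underside, x and y along its sides; plate top at 13 mm, handle top at 39 mm. Fully home: origin 42 mm above the pot's, any of four ways round.
- lid_odd: larger round lid that fits neither pot, otherwise like the round lid: disc 106 mm across, plug 88 mm across, same knob and heights. To be left alone. Origin: centre of the underside of its plug.
- switchbox: grey switch box of the fume extractor, 70 x 70 x 45 mm tall, fixed to the bench, with a push button on top. Origin: centre of its underside.
- button_top (a point): centre of the top face of the white spring push button, 32 mm across, on the switch box; it is pressed straight down, travel 6 mm, about 5 N when fully down.
- button (a joint): travel of the button in m: 0 released, 0.006 fully down; it springs back.
- solder_spool: bystander: spool of solder standing on end, 60 mm across, 40 mm tall; origin: centre of its underside.
- tape_roll: bystander: roll of copper foil tape lying flat, 84 mm across, 18 mm tall; origin: centre of its underside.
- fid: bystander: small wooden burnishing block 60 x 26 x 16 mm, long along its x; origin: centre of its underside.
- cork_block: bystander: cork sanding block 50 x 30 x 22 mm, long along its x; origin: centre of its underside.
- hammer: bystander: small hammer 240 mm long lying along its x axis; origin at its middle.
- pliers: bystander: pliers about 170 mm long lying along their x, handles to -x; origin at the joint.
- glass_stack: bystander: small stack of glass offcuts, 80 x 60 x 12 mm; origin: centre of its underside.
Things that resemble listed ones, but are neither listed nor needed, are in the scene too. What is shaped like the lid_square but orange or red is not meant. Leave any green look-alike of the lid_round alone.

How it is judged:
By the outcome, as a careful person would: the job done as asked, in the order asked, and still so for the second after the job is handed in, with the robot touching nothing.
It also fails if it takes over 58 s, if anything falls off the work surface, if the arm or the gripper's body presses on something with over 40 N, if the wrist force passes 120 N, or if a joint passes its speed limit or range.

### The arm

A 6-joint arm with a two-finger parallel gripper is mounted at the origin on the work surface. World frame = base frame: x ahead of the robot, y to its left, z up, the work surface at z = 0. Lengths are in mm, angles in rad, forces in N, time in s.
With the tool pointing down it reaches from about 300 to 775 mm from the base axis. Payload 14.6 kg.
Tool frame: the origin (TCP) lies between the finger pads; the fingertips stand 14 mm ahead of it and the grasp point (between the pads) lies 5 mm behind it; z points along the fingers, y is the line along which they close (so a half turn about z gives the same grasp; the last joint's range is limited). The gripper opens to 85 mm and grips with 20 to 120 N. Pads are 22 mm wide; open, the fingers measure 114 mm over their backs; the gripper's body (76 mm by 85 mm) begins 54 mm behind the grasp point. The pads swing forward as they close: fully open they stand 13 mm farther back than shut.
Start: joints at [1.208, 0.3, 1.521, -0, 1.321, -0.067], TCP at [160.325, 526.104, 245.281] pointing down, gripper open.
Joint ranges: [-3.03, 3.03], [-0.79, 2.21], [0.23, 2.52], [-1.04, 4.18], [0, 3.07], [-2.55, 2.55]. Speed limits (rad/s): [2.22, 2.22, 2.57, 3.14, 3.14, 3.14].

### API

Orientations are given as a unit quaternion [w, x, y, z].
In Python, from cell import bot gives the robot as it stands.
- The arm moves only by the shell command python3 -m pendant 'ROWS' [OPENING] [FORCE]. ROWS is JSON, a list that holds one entry, the list of rows, each a list of 4 numbers: the shift along the tool's x, y, z in m, then the turn about the tool's z in degrees. In form: [[[tx, ty, tz, twist], ...]]. A call has 1 to 20 rows; each row shifts and turns the commanded pose from where the row before left it, along the tool's axes as they then stand; what a row does not reach is not made up. A row lasts 1/10 s, in which the tool goes at most 50 mm and 8.59 degrees, less where a joint would pass 70% of its speed; a pose out of reach is approached as far as the arm can. A call with a gripper value outside its range is refused whole. OPENING is the closure, from -1 (fully open) to 1 (shut), so that 0 is half open, set as the call begins (- or left out, the last holds). The fingers move at their own pace and stop on an object; FORCE is the grip in N (left out, the last holds). Time passes only in rows, so rows that do not move let the fingers close. It gives the time, the measured TCP pose, the force, the opening and the grip force at its end, in the units of the state.
- bot.get_obs(): the state, without advancing time (a new reading comes with each control period).
- bot.camera(name): name is "scene" or "top" or "wrist"; returns a dict with "pixels" (480x640x3 uint8, blue, green, red), "depth" (480x640 float32, mm along the optical axis (not along the pixel's ray), 0 where there is no reading), "fx", "fy", "cx", "cy" (pixels), "camera_from_world" (4x4, takes a point from world to camera coordinates). Camera axes: x right, y down, z forward; pixel columns grow to the right and rows downward; lengths in mm; the calibration is good to about 2 mm. A picture is of the moment at which its call begins.
- bot.close_job(): hands the job in; it is judged then, once.
The state is a dict: "t": time; "joint_pos": joint angles; "joint_vel": joint speeds; "tau": joint torques, N m; "tool_pos": TCP position; "ee_rot": TCP orientation; "wrist_force": force on the tool from outside, world axes, zero at the start; "wrist_torque": the same for the moment, N m; "finger_gap": opening from 0.0 (shut) to 1.0 (fully open); "grasp_force": force on a finger pad.
Only numpy, scipy, OpenCV 4.12 (cv2) and the standard library are available. Lean on these libraries where they do the work, as an engineer would, in place of code of your own. Each camera call takes 0.05 s, during which the arm holds its last target. There are 200 camera calls.

## Working session

There is one attempt and no reset: what is moved stays moved. The work goes in short steps, Python scripts to look and compute and a shell command to move; the robot and the scene stay as the last step left them, time stands still between calls to the robot, and variables do not carry over. Pictures are saved under pics/ and viewed, at most 10 in all, crops included, and the job is handed in when it is done.

```bash
mkdir -p pics; ls; python3 - <<'E'
from cell import bot
import cv2,numpy as np
for n in("top","scene"):
    c=bot.camera(n); cv2.imwrite(f"pics/{n}0.png",c["pixels"]); np.savez(f"{n}0.npz",**c)
o=bot.get_obs();print(o)
E
```

```text
pics
{'t': 0.1, 'joint_pos': array([ 1.20840648e+00,  3.00425286e-01,  1.52151001e+00,  3.72486902e-06,
        1.32073213e+00, -6.66092927e-02]), 'joint_vel': array([ 0.00074879, -0.00128936, -0.00138459, -0.00117676,  0.00059671,
       -0.00049483]), 'tau': array([ 9.13045951e-04, -5.44374847e+01, -3.62375879e+01, -1.04323522e-04,
        3.13650271e-03,  1.68855956e-05]), 'tool_pos': array([160.25401952, 525.92813439, 244.77651011]), 'ee_rot': array([-1.16150270e-04,  1.47352204e-01,  9.89083939e-01, -5.24687544e-04]), 'wrist_force': array([ 0.59136114,  0.42080551, -0.28606263]), 'wrist_torque': array([ 0.01839428,  0.00687577, -0.0514108 ]), 'grasp_force': 0.0, 'finger_gap': 0.9994644118997473}
```

View pics/top0.png

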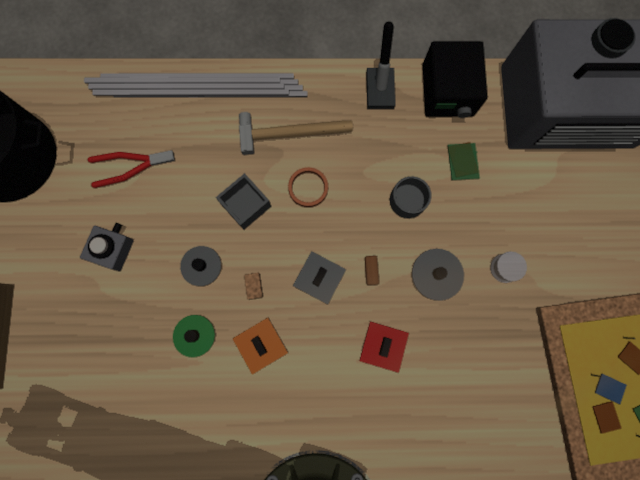

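View pics/scene0.png

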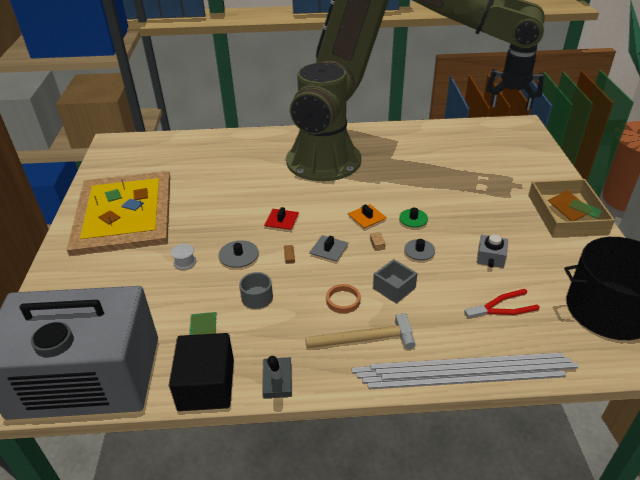

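The top view (x up, y left) shows the round lid at (200,266), square lid (320,277), odd lid (438,274), square pot (244,201), round pot (411,197) and button (98,245). The green, orange and red pieces are look-alikes.

```bash
cat >h.py <<'E'
import numpy as np,cv2
def world(c):
    d=c["depth"];v,u=np.mgrid[:480,:640]
    P=np.stack([(u-c["cx"])/c["fx"]*d,(v-c["cy"])/c["fy"]*d,d,np.ones_like(d)],-1)
    return (P@np.linalg.inv(c["camera_from_world"]).T)[...,:3]
def fit(W,u,v,r,lo,hi):
    p=W[max(v-r,0):v+r,max(u-r,0):u+r].reshape(-1,3);p=p[(p[:,2]>lo)&(p[:,2]<hi)]
    q=p[:,:2].astype(np.float32)
    return len(q),np.round(np.median(p[:,2]),1),[np.round(x,1) for x in cv2.minAreaRect(q)],np.round(cv2.minEnclosingCircle(q)[0],1)
E
python3 - <<'E'
from h import *
c=np.load("top0.npz");W=world(c)
for n,a in dict(lidr=(200,266,26,9,16),knobr=(200,266,26,30,50),lids=(320,277,30,9,16),hands=(320,277,30,30,50),odd=(438,274,32,9,16),
 pots=(244,201,32,44,56),potr=(411,197,26,44,56),box=(105,248,32,40,48),but=(98,245,20,49,80),orange=(260,345,35,9,16)).items(): print(n,*fit(W,*a))
E
```

```text
lidr 1040 13.5 [array([482.6, 226.4]), array([81.1, 79.4]), np.float64(45.0)] [482.9 226.5]
knobr 125 39.5 [array([482.1, 226.2]), array([22.1, 22.9]), np.float64(0.7)] [483.  226.3]
lids 1318 13.4 [array([457.2, -12.6]), array([79.9, 80.4]), np.float64(61.5)] [456.3 -12.2]
hands 133 39.4 [array([456.9, -12.6]), array([14. , 35.5]), np.float64(61.0)] [457.4 -11.6]
odd 1808 13.5 [array([ 461.2, -252.6]), array([104., 105.]), np.float64(62.9)] [ 461.4 -252.3]
pots 497 50.1 [array([611.1, 139.7]), array([77.7, 76.1]), np.float64(41.6)] [610.7 139.2]
potr 333 49.8 [array([ 617.2, -199.8]), array([76.6, 76.9]), np.float64(3.6)] [ 617.9 -199.7]
box 714 45.2 [array([517.2, 409.4]), array([71.4, 69.9]), np.float64(70.3)] [516.7 409.9]
but 520 59.1 [array([514., 412.]), array([51.9, 54.2]), np.float64(77.1)] [512.5 414.4]
orange 1441 13.3 [array([324.5, 105.1]), array([80. , 80.1]), np.float64(30.0)] [324.5 104.9]
```

```bash
cat >go.py <<'E'
import sys,numpy as np
from cell import bot
from scipy.spatial.transform import Rotation as R
o=bot.get_obs();w,x,y,z=o["ee_rot"];r=R.from_quat([x,y,z,w]);M=r.as_matrix()
ya=np.degrees(np.arctan2(M[1,1],M[0,1]))
a=[float(s) for s in sys.argv[1:]]
print("t",o["t"],"pos",o["tool_pos"].round(1),"yang",ya.round(1),"tilt",M[2].round(3),"F",o["wrist_force"].round(1),"gap",round(o["finger_gap"],3),"grip",o["grasp_force"].round(1))
if a: print("need tool mm",(M.T@(np.array(a[:3])-o["tool_pos"])).round(1),"twist",((ya-a[3]+90)%180-90).round(1) if len(a)>3 else "")
E
python3 go.py 482.5 226.3 110
python3 - <<'E'
from h import *
c=np.load("top0.npz");W=world(c)
for y in (228,235,240,245,250,255,260): print(y,W[y,84:130:3,2].round(0))
m=(W[...,2]>50)&(W[...,2]<66);m[:215]=0;m[275:]=0;m[:,:75]=0;m[:,140:]=0
b=(c["pixels"].min(-1)>150)&m
print(b.sum(),W[b].mean(0),W[b].min(0),W[b].max(0))
E
```

```text
228 [-0.  1.  2. 44. 49. 46. 43.  1.  4.  1. 26. 26. 22.  2.  0.  3.]
235 [ 3.  2. 43. 41. 57. 56. 56. 57. 45. 45. 44. 48. 46. 46.  0.  2.]
240 [-0. 44. 57. 66. 69. 67. 70. 63. 59. 58. 46. 43. 47. 48. 39. 26.]
245 [-1. 45. 66. 71. 68. 68. 67. 67. 57. 56. 49. 40. 45. 40. 31. 20.]
250 [ 43.  44.  59.  69.  71.  69.  69. 970.  59.  58.  44.  46.  45.  30.
  21.   9.]
255 [ 47.  46. 970.  56.  55.  58.  56.  57.  56.  45.  46.  46.  37.  26.
  13.   2.]
260 [-3. 46. 45. 46. 46. 47. 44. 44. 44. 44. 47. 42. 28. 13.  2. -3.]Traceback (most recent call last):
  File "go.py", line 7, in <module>
    print("t",o["t"],"pos",o["tool_pos"].round(1),"yang",ya.round(1),"tilt",M[2].round(3),"F",o["wrist_force"].round(1),"gap",round(o["finger_gap"],3),"grip",o["grasp_force"].round(1))
                                                                                                                                                              ^^^^^^^^^^^^^^^^^^^^^^
AttributeError: 'float' object has no attribute 'round'
<stdin>:6: RuntimeWarning: Mean of empty slice.
  ret = um.true_divide(
Traceback (most recent call last):
ValueError: zero-size array to reduction operation minimum which has no identity
```

```bash
sed -i 's/o\["grasp_force"\].round(1)/o["grasp_force"]/' go.py
python3 -m pendant '[[[-0.0283,-0.0137,0.0096,0],[-0.0283,-0.0137,0.0096,0],[-0.0283,-0.0137,0.0096,0],[-0.0283,-0.0137,0.0096,0],[-0.0283,-0.0137,0.0096,0],[-0.0283,-0.0137,0.0096,0],[-0.0283,-0.0137,0.0096,0],[-0.0283,-0.0137,0.0096,0],[-0.0283,-0.0137,0.0096,0],[-0.0283,-0.0137,0.0096,0],[-0.0283,-0.0137,0.0096,0],[-0.0283,-0.0137,0.0096,0],[-0.0283,-0.0137,0.0096,0],[-0.0283,-0.0137,0.0096,0],[0,0,0,0],[0,0,0,0]]]' -1 40
python3 go.py 482.5 226.3 30
python3 - <<'E'
from h import *
from cell import bot
c=np.load("top0.npz");W=world(c)
print("btn",fit(W,98,245,20,63,80))
c=bot.camera("wrist");cv2.imwrite("pics/w1.png",c["pixels"]);W=world(c)
m=(W[...,2]>30)&(W[...,2]<50)&(np.hypot(W[...,0]-482,W[...,1]-226)<40);p=W[m]
print(m.sum(),cv2.minAreaRect(p[:,:2].astype(np.float32)))
m=(W[...,2]>9)&(W[...,2]<17)&(np.hypot(W[...,0]-482,W[...,1]-226)<60);p=W[m]
print(m.sum(),cv2.minAreaRect(p[:,:2].astype(np.float32)))
E
```

```text
t: 1.7
tool_pos: [483.3, 226.7, 110.4]
ee_rot: [-0.001, 0.148, 0.989, -0.0]
wrist_force: [0.1, 0.9, -0.4]
finger_gap: 1.0
grasp_force: 0.0
t 1.7 pos [483.3 226.7 110.4] yang 73.0 tilt [ 0.001 -0.001 -1.   ] F [ 0.1  0.9 -0.4] gap 1.0 grip 0.0
need tool mm [ 0.6 -0.6 80.4] twist 
btn (219, np.float64(67.3), [array([517. , 409.5]), array([29.5, 31.4]), np.float64(7.6)], array([517.8, 409.8]))
1347 ((483.23187255859375, 227.2421875), (22.948440551757812, 23.420257568359375), 52.896724700927734)
10487 ((483.2577209472656, 227.2841796875), (80.82810974121094, 81.16030883789062), 76.0487060546875)
```

View pics/w1.png

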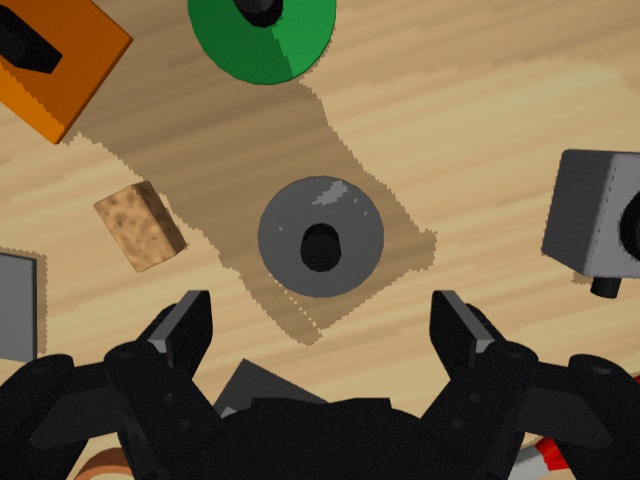

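The wrist view shows the knob at (320,246), midway between the pads, and the measured offset is under 1 mm. I'll descend and grip.

```bash
python3 -m pendant '[[[0,0.0005,0.025,0],[0,0,0.025,0],[0,0,0.02,0],[0,0,0.007,0],[0,0,0.003,0],[0,0,0,0],[0,0,0,0]]]' -1 40
python3 -m pendant '[[[0,0,0,0],[0,0,0,0],[0,0,0,0],[0,0,0,0],[0,0,0,0],[0,0,0,0],[0,0,0,0],[0,0,0,0]]]' 1 50
python3 go.py 617.4 -199.8 130
```

```text
t: 2.45
tool_pos: [484.0, 228.0, 31.9]
ee_rot: [0.001, 0.147, 0.989, 0.0]
wrist_force: [0.5, -0.1, 0.0]
finger_gap: 0.999
grasp_force: 0.0
t: 3.25
tool_pos: [483.7, 227.7, 31.2]
ee_rot: [0.0, 0.147, 0.989, 0.0]
wrist_force: [-0.8, -0.5, 5.4]
finger_gap: 0.26
grasp_force: 49.0
t 3.25 pos [483.7 227.7  31.2] yang 73.1 tilt [-0.  0. -1.] F [-0.8 -0.5  5.4] gap 0.26 grip 48.96453022956848
need tool mm [-252.5 -369.9  -98.8] twist
```

```bash
python3 -m pendant '[[[0,0,-0.015,0],[0,0,-0.03,0],[0,0,-0.03,0],[0,0,-0.024,0],[-0.01,-0.014,0,0],[-0.0186,-0.0274,0,0],[-0.0186,-0.0274,0,0],[-0.0186,-0.0274,0,0],[-0.0186,-0.0274,0,0],[-0.0186,-0.0274,0,0],[-0.0186,-0.0274,0,0],[-0.0186,-0.0274,0,0],[-0.0186,-0.0274,0,0],[-0.0186,-0.0274,0,0],[-0.0186,-0.0274,0,0],[-0.0186,-0.0274,0,0],[-0.0186,-0.0274,0,0],[-0.0186,-0.0274,0,0],[0,0,0,0],[0,0,0,0]]]' - 50
python3 go.py 617.4 -199.8 130
python3 - <<'E'
from h import *
from cell import bot
c=bot.camera("wrist");cv2.imwrite("pics/w2.png",c["pixels"]);W=world(c)
def f(lo,hi,x,y,r):
    m=(W[...,2]>lo)&(W[...,2]<hi)&(np.hypot(W[...,0]-x,W[...,1]-y)<r);p=W[m]
    if len(p)>5: print(len(p),p[:,2].mean(),cv2.minAreaRect(p[:,:2].astype(np.float32)),cv2.fitEllipse(cv2.convexHull(p[:,:2].astype(np.float32))))
o=bot.get_obs()["tool_pos"]
f(106,122,o[0],o[1],60);f(40,60,617.4,-199.8,60)
E
```

```text
t: 5.25
tool_pos: [616.3, -200.2, 130.2]
ee_rot: [-0.0, 0.148, 0.989, 0.0]
wrist_force: [-0.7, 0.4, -0.2]
finger_gap: 0.263
grasp_force: 49.1
t 5.25 pos [ 616.3 -200.2  130.2] yang 73.0 tilt [ 0.  0. -1.] F [-0.7  0.4 -0.2] gap 0.263 grip 49.05998647212982
need tool mm [-1.   0.7  0.2] twist 
15504 111.15141678501604 ((614.5128784179688, -198.6699981689453), (78.89024353027344, 78.01498413085938), 29.520774841308594) ((616.4418334960938, -199.57424926757812), (81.4171142578125, 81.7880630493164), 71.19794464111328)
972 47.96597169459369 ((589.3641967773438, -190.92825317382812), (63.245704650878906, 17.0109920501709), 73.80244445800781) ((615.4452514648438, -198.64378356933594), (71.2519302368164, 74.54647827148438), 169.31654357910156)
```

View pics/w2.png

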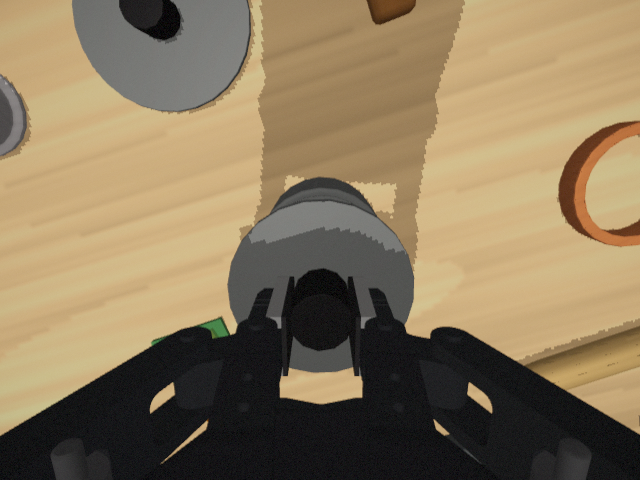

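```bash
python3 -m pendant '[[[-0.001,0.0005,0.02,0],[0,0,0.015,0],[0,0,0.008,0],[0,0,0.005,0],[0,0,0.004,0],[0,0,0.002,0],[0,0,0.001,0],[0,0,0.001,0],[0,0,0.001,0],[0,0,0,0]]]' - 50
python3 go.py
```

```text
t: 6.3
tool_pos: [617.8, -199.8, 73.3]
ee_rot: [0.0, 0.147, 0.989, -0.0]
wrist_force: [0.1, 0.6, 0.5]
finger_gap: 0.262
grasp_force: 49.2
t 6.3 pos [ 617.8 -199.8   73.3] yang 73.1 tilt [-0.001 -0.    -1.   ] F [0.1 0.6 0.5] gap 0.262 grip 49.17175769805908
```

Lower slowly until there is contact, then release.

```bash
python3 -m pendant '[[[0,0,0.0005,0],[0,0,0.0005,0],[0,0,0,0]]]' - 50; python3 go.py
```

```text
t: 6.6
tool_pos: [617.8, -199.8, 73.2]
ee_rot: [0.0, 0.147, 0.989, -0.0]
wrist_force: [-5.5, 0.9, 11.4]
finger_gap: 0.267
grasp_force: 50.0
t 6.6 pos [ 617.8 -199.8   73.2] yang 73.1 tilt [-0.001 -0.    -1.   ] F [-5.5  0.9 11.4] gap 0.267 grip 49.97140288352966
```

```bash
python3 -m pendant '[[[0,0,0,0],[0,0,0,0],[0,0,0,0],[0,0,0,0],[0,0,0,0],[0,0,-0.02,0],[0,0,-0.03,0],[0,0,-0.03,0],[0,0,0,0],[0,0,0,0]]]' -1 50
python3 go.py 457 -12.5 120 61.2
python3 - <<'E'
from h import *
from cell import bot
c=bot.camera("wrist");W=world(c)
m=(W[...,2]>40)&(W[...,2]<70)&(np.hypot(W[...,0]-617,W[...,1]+200)<60);p=W[m]
h=cv2.convexHull(p[:,:2].astype(np.float32));print(len(p),np.percentile(p[:,2],[5,50,95]),cv2.fitEllipse(h))
A=np.c_[p[:,:2]-[617,-200],np.ones(len(p))];q=abs(p[:,2]-np.median(p[:,2]))<4;print(np.linalg.lstsq(A[q],p[q,2],rcond=None)[0])
E
```

```text
t: 7.6
tool_pos: [617.7, -199.7, 152.1]
ee_rot: [0.0, 0.147, 0.989, -0.0]
wrist_force: [0.1, 0.1, -1.2]
finger_gap: 0.999
grasp_force: 0.0
t 7.6 pos [ 617.7 -199.7  152.1] yang 73.1 tilt [-0.001 -0.    -1.   ] F [ 0.1  0.1 -1.2] gap 0.999 grip 0.0
need tool mm [208.3 132.3  31.9] twist 11.9
10672 [52.88863148 53.96972099 55.16892585] ((617.8993530273438, -199.11671447753906), (81.25270080566406, 81.61072540283203), 77.65675354003906)
[-3.21233159e-04  1.03284679e-03  5.39566509e+01]
```

Round lid is level and home. Next is the square lid.

```bash
python3 -m pendant '[[[0.0208,0.0132,0.0032,0],[0.0208,0.0132,0.0032,0],[0.0208,0.0132,0.0032,0],[0.0208,0.0132,0.0032,0],[0.0208,0.0132,0.0032,0],[0.0208,0.0132,0.0032,0],[0.0208,0.0132,0.0032,0],[0.0208,0.0132,0.0032,0],[0.0208,0.0132,0.0032,0],[0.0208,0.0132,0.0032,0],[0,0,0,4],[0,0,0,4],[0,0,0,4],[0,0,0,0],[0,0,0,0]]]' -1 50
python3 - <<'E'
from h import *
from cell import bot
c=bot.camera("wrist");W=world(c)
for lo,hi in((30,50),(9,17)):
    m=(W[...,2]>lo)&(W[...,2]<hi)&(np.hypot(W[...,0]-457,W[...,1]+12.5)<62);p=W[m]
    print(len(p),cv2.minAreaRect(p[:,:2].astype(np.float32)))
E
python3 go.py 457 -12.5 31.5 61.2
```

```text
t: 9.15
tool_pos: [456.8, -12.8, 119.2]
ee_rot: [-0.001, 0.249, 0.969, -0.0]
wrist_force: [-0.8, 0.5, 0.9]
finger_gap: 0.995
grasp_force: 0.0
1389 ((457.48309326171875, -11.819583892822266), (13.969015121459961, 36.397125244140625), 61.579864501953125)
12231 ((457.4728088378906, -11.844001770019531), (80.33904266357422, 80.1939697265625), 61.63767623901367)
t 9.2 pos [456.9 -12.8 119.4] yang 61.2 tilt [ 0.001 -0.    -1.   ] F [ 0.5  0.2 -0.5] gap 0.998 grip 0.0
need tool mm [-0.1  0.4 87.9] twist -0.0
```

```bash
python3 -m pendant '[[[0,0.0008,0.025,-0.4],[0,0,0.025,0],[0,0,0.025,0],[0,0,0.009,0],[0,0,0.004,0],[0,0,0,0],[0,0,0,0]]]' -1 50
python3 -m pendant '[[[0,0,0,0],[0,0,0,0],[0,0,0,0],[0,0,0,0],[0,0,0,0],[0,0,0,0],[0,0,0,0],[0,0,0,0]]]' 1 50
python3 go.py 611 139.7 131 41.6
```

```text
t: 9.9
tool_pos: [458.0, -12.2, 32.8]
ee_rot: [0.001, 0.246, 0.969, 0.0]
wrist_force: [0.2, 0.3, 0.2]
finger_gap: 1.0
grasp_force: 0.0
t: 10.7
tool_pos: [457.7, -12.1, 32.1]
ee_rot: [0.0, 0.247, 0.969, 0.0]
wrist_force: [-0.6, 0.3, 5.5]
finger_gap: 0.149
grasp_force: 49.9
t 10.7 pos [457.7 -12.1  32.1] yang 61.5 tilt [-0.  0. -1.] F [-0.6  0.3  5.5] gap 0.149 grip 49.917678236961365
need tool mm [-62.1 206.7 -98.8] twist 19.9
```

```bash
python3 -m pendant '[[[0,0,-0.015,0],[0,0,-0.03,0],[0,0,-0.03,0],[0,0,-0.024,0],[-0.0062,0.0207,0,0],[-0.0062,0.0207,0,0],[-0.0062,0.0207,0,0],[-0.0062,0.0207,0,0],[-0.0062,0.0207,0,0],[-0.0062,0.0207,0,0],[-0.0062,0.0207,0,0],[-0.0062,0.0207,0,0],[-0.0062,0.0207,0,0],[-0.0062,0.0207,0,0],[0,0,0,5],[0,0,0,5],[0,0,0,5],[0,0,0,5],[0,0,0,0],[0,0,0,0]]]' - 50
python3 go.py 611 139.7 131 41.6
python3 - <<'E'
from h import *
from cell import bot
c=bot.camera("wrist");cv2.imwrite("pics/w3.png",c["pixels"]);W=world(c)
o=bot.get_obs()["tool_pos"]
def g(W,lo,hi,x,y,r):
    m=(W[...,2]>lo)&(W[...,2]<hi)&(np.hypot(W[...,0]-x,W[...,1]-y)<r);p=W[m]
    if len(p)>5: print(len(p),p[:,2].mean(),cv2.minAreaRect(p[:,:2].astype(np.float32)))
g(W,106,120,o[0],o[1],62);g(W,44,56,611,139.7,62)
W=world(bot.camera("top"));g(W,106,120,o[0],o[1],62)
c=np.load("top0.npz");W=world(c)
# inner opening of the pot: floor points inside
m=(W[...,2]<25)&(np.hypot(W[...,0]-611,W[...,1]-139.5)<30);p=W[m];print(len(p),p[:,:2].mean(0))
E
```

```text
t: 12.7
tool_pos: [610.8, 140.0, 130.6]
ee_rot: [-0.0, 0.41, 0.912, -0.0]
wrist_force: [0.0, 0.7, -1.0]
finger_gap: 0.149
grasp_force: 49.2
t 12.7 pos [610.8 140.  130.6] yang 41.6 tilt [ 0. -0. -1.] F [ 0.   0.7 -1. ] gap 0.149 grip 49.17620658874512
need tool mm [-0.4 -0.  -0.4] twist -0.0
18061 110.42810056040477 ((611.0462646484375, 140.5985565185547), (80.53413391113281, 80.46446228027344), 41.82621765136719)
1642 48.7705665729208 ((589.5638427734375, 165.7837371826172), (76.14068603515625, 9.056989669799805), 41.401649475097656)
92 112.07448286795393 ((612.4578247070312, 99.96109771728516), (30.778648376464844, 16.82744598388672), 39.454097747802734)
560 [613.19163439 141.5924164 ]
```

View pics/w3.png

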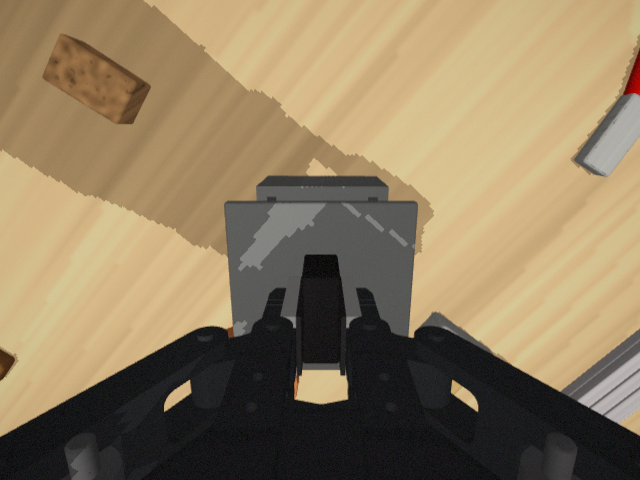

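The lid sits square over the pot, with the pot's near rim at about (322,188), and is aligned within 1 mm. I'll lower it.

```bash
python3 -m pendant '[[[-0.0003,0,0.02,0],[0,0,0.015,0],[0,0,0.008,0],[0,0,0.005,0],[0,0,0.004,0],[0,0,0.002,0],[0,0,0.001,0],[0,0,0.001,0],[0,0,0.0005,0],[0,0,0.0005,0],[0,0,0,0]]]' - 50
python3 go.py
```

```text
t: 13.9
tool_pos: [611.2, 139.9, 74.2]
ee_rot: [0.0, 0.411, 0.912, 0.0]
wrist_force: [-0.5, -0.1, 1.6]
finger_gap: 0.155
grasp_force: 49.4
t 13.9 pos [611.2 139.9  74.2] yang 41.5 tilt [-0.  0. -1.] F [-0.5 -0.1  1.6] gap 0.155 grip 49.40464675426483
```

```bash
python3 -m pendant '[[[0,0,0.0005,0],[0,0,0,0]]]' - 50
python3 -m pendant '[[[0,0,0,0],[0,0,0,0],[0,0,0,0],[0,0,0,0],[0,0,0,0],[0,0,-0.02,0],[0,0,-0.03,0],[0,0,-0.03,0],[0,0,0,0],[0,0,0,0]]]' -1 50
python3 go.py 517.3 409.7 130
python3 - <<'E'
from h import *
from cell import bot
c=bot.camera("wrist");W=world(c)
m=(W[...,2]>40)&(W[...,2]<70)&(np.hypot(W[...,0]-611,W[...,1]-140)<60);p=W[m]
print(len(p),np.percentile(p[:,2],[5,50,95]),cv2.minAreaRect(p[:,:2].astype(np.float32)))
A=np.c_[p[:,:2]-[611,140],np.ones(len(p))];q=abs(p[:,2]-np.median(p[:,2]))<4;print(np.linalg.lstsq(A[q],p[q,2],rcond=None)[0])
E
```

```text
t: 14.1
tool_pos: [611.2, 139.9, 74.2]
ee_rot: [0.0, 0.411, 0.912, 0.0]
wrist_force: [-4.6, -0.4, 7.1]
finger_gap: 0.151
grasp_force: 50.2
t: 15.1
tool_pos: [611.1, 139.9, 153.7]
ee_rot: [0.0, 0.411, 0.912, 0.0]
wrist_force: [-0.1, -0.3, -0.7]
finger_gap: 1.003
grasp_force: 0.0
t 15.1 pos [611.1 139.9 153.7] yang 41.5 tilt [-0.     0.001 -1.   ] F [-0.1 -0.3 -0.7] gap 1.003 grip 0.0
need tool mm [264.3 108.3  23.6] twist 
13131 [52.86675726 53.93477362 55.0627609 ] ((611.598388671875, 140.38912963867188), (80.29096984863281, 80.5248794555664), 41.53622817993164)
[-8.99212864e-04  1.49576084e-03  5.39300301e+01]
```

```bash
python3 -m pendant '[[[0.022,0.009,0.002,0],[0.022,0.009,0.002,0],[0.022,0.009,0.002,0],[0.022,0.009,0.002,0],[0.022,0.009,0.002,0],[0.022,0.009,0.002,0],[0.022,0.009,0.002,0],[0.022,0.009,0.002,0],[0.022,0.009,0.002,0],[0.022,0.009,0.002,0],[0.022,0.009,0.002,0],[0.022,0.009,0.002,0],[0,0,0,0],[0,0,0,0]]]' 1 50
python3 go.py 517.3 409.7 84
python3 - <<'E'
from h import *
from cell import bot
W=world(bot.camera("wrist"))
m=(W[...,2]>62)&(W[...,2]<75)&(np.hypot(W[...,0]-517,W[...,1]-409.7)<30);p=W[m]
print(len(p),np.percentile(p[:,2],[10,50,90]),cv2.minAreaRect(p[:,:2].astype(np.float32)))
E
```

```text
t: 16.55
tool_pos: [516.8, 409.0, 128.0]
ee_rot: [-0.0, 0.411, 0.912, -0.001]
wrist_force: [0.4, -0.6, -0.3]
finger_gap: 0.002
grasp_force: 0.0
t 16.55 pos [516.8 409.  128. ] yang 41.5 tilt [ 0.    -0.002 -1.   ] F [ 0.4 -0.6 -0.3] gap 0.002 grip 0.0
need tool mm [ 0.2  0.9 44. ] twist 
2227 [64.65697687 65.81121329 66.67760375] ((516.843017578125, 412.8440246582031), (31.40594482421875, 27.469005584716797), 35.76173400878906)
```

```bash
python3 -m pendant '[[[0,0.001,0.015,0],[0,0,0.015,0],[0,0,0.01,0],[0,0,0.004,0],[0,0,0.002,0],[0,0,0.001,0],[0,0,0.001,0],[0,0,0,0]]]' 1 50
python3 -m pendant '[[[0,0,0.001,0],[0,0,0.001,0],[0,0,0,0]]]' 1 50
```

```text
t: 17.4
tool_pos: [518.1, 410.0, 81.7]
ee_rot: [0.0, 0.411, 0.912, 0.0]
wrist_force: [-0.6, -0.3, -0.3]
finger_gap: -0.002
grasp_force: 0.0
t: 17.7
tool_pos: [518.2, 410.0, 79.6]
ee_rot: [0.0, 0.411, 0.912, 0.0]
wrist_force: [0.5, -0.1, 2.1]
finger_gap: -0.005
grasp_force: 1.1
```

```bash
python3 -m pendant '[[[0,0,0.001,0],[0,0,0.001,0],[0,0,0.001,0],[0,0,0,0]]]' 1 50
python3 -m pendant '[[[0,0,0.001,0],[0,0,0.001,0],[0,0,0,0]]]' 1 50
```

```text
t: 18.1
tool_pos: [518.2, 410.0, 76.5]
ee_rot: [0.0, 0.411, 0.912, 0.0]
wrist_force: [0.2, 1.1, 4.5]
finger_gap: -0.003
grasp_force: 2.0
t: 18.4
tool_pos: [518.2, 410.0, 75.0]
ee_rot: [0.0, 0.411, 0.912, 0.0]
wrist_force: [-1.6, -0.1, 8.4]
finger_gap: 0.001
grasp_force: 4.5
```

```bash
python3 -m pendant '[[[0,0,0.0007,0],[0,0,0.0003,0],[0,0,0,0]]]' 1 50
```

```text
t: 18.7
tool_pos: [518.3, 410.1, 74.9]
ee_rot: [0.0, 0.411, 0.912, 0.001]
wrist_force: [-4.6, -2.9, 16.4]
finger_gap: -0.002
grasp_force: 8.2
```

The button has hit its stop: 16 N and no further travel. I'll back off and do a last check.

```bash
python3 -m pendant '[[[0,0,-0.005,0],[0,0,-0.02,0],[0,0,-0.03,0],[0,0,-0.03,0],[0,0,-0.03,0],[0.03,0,0,0],[0.03,0,0,0],[0.03,0,0,0],[0,0,0,0],[0,0,0,0],[0,0,0,0],[0,0,0,0],[0,0,0,0]]]' 1 50
python3 go.py; python3 - <<'E'
from h import *
from cell import bot
c=bot.camera("top");cv2.imwrite("pics/top1.png",c["pixels"]);W=world(c)
print(fit(W,244,201,32,46,60));print(fit(W,411,197,26,46,60));print(fit(W,98,245,20,63,80))
E
```

```text
t: 20.0
tool_pos: [459.0, 476.7, 188.3]
ee_rot: [0.0, 0.412, 0.911, -0.0]
wrist_force: [0.2, 0.1, 0.0]
finger_gap: -0.004
grasp_force: 0.0
t 20.0 pos [459.  476.7 188.3] yang 41.4 tilt [-0. -0. -1.] F [0.2 0.1 0. ] gap -0.004 grip 0.0
(1398, np.float64(55.6), [array([610.6, 139.4]), array([80.5, 79.9]), np.float64(41.4)], array([610.5, 139.2]))
(1117, np.float64(55.6), [array([ 617.3, -199.7]), array([79.3, 81.1]), np.float64(45.0)], array([ 617. , -200.1]))
(219, np.float64(67.2), [array([516.8, 409.3]), array([29.2, 31.5]), np.float64(0.5)], array([517. , 409.4]))
```

View pics/top1.png

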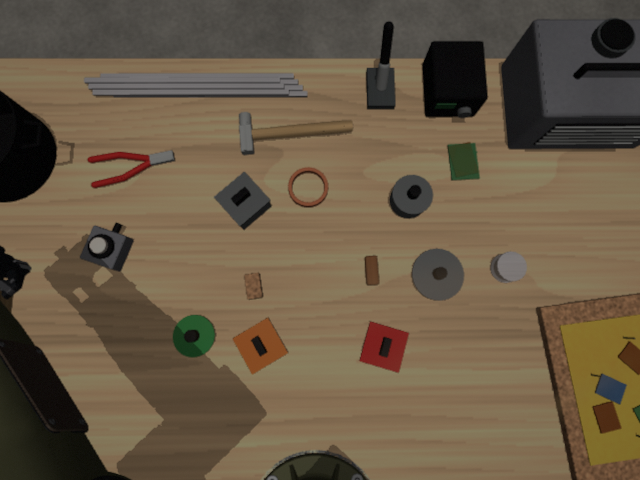

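Both lids are home at (242,200) and (411,196) with their tops at 55 mm. The button is back up, and nothing else has moved.

```bash
python3 -c "
from cell import bot
print(bot.close_job())"
```

```text
the job is handed in; nothing more can be done
None
```

Both lids are fully home on their own pots, the extractor button was then pressed to its stop and sprang back, and the job was handed in at about 20 s; no verdict came back.

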